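Brake the book trolley, shove the crate home, free the trolley

TASK

Press the trolley's brake pedal down until it locks. Then slide the crate of books along the deck until it sits square against both rubber buffers of the end board and press it against them with about 10 N; gently, so that nothing is bent and the trolley stays where it is. Then flick the pedal fully up again to free the brake, and leave the crate, the trolley and everything else where they are.

Things in the scene. Friction and masses are not known exactly. Their poses are not given: they have to be found in the camera images.
- trolley: Flat trolley on casters in bench rails: plywood deck 180 (x) x 300 (y) mm, top at z = 90 mm. Origin on the bench under the deck's centre. Rolls only along its own y; unbraked it gives way to about 2 N, braked it holds some 20 N. +y points to the end board, -x to the pedal side (the robot's).
- endboard: Board 180 wide, 14 thick, 75 mm tall on the deck's +y end, axes as the trolley's. Origin: middle of the lower edge of its inner (-y) face, at deck top. Two black rubber buffers (22 mm across, x = -40 and 40, 34 mm above deck) stand out from that face towards -y by 6 to 28 mm, both alike, amount not reported: where the crate stops must be felt. They do not yield.
- crate: Wooden crate of paperbacks on the deck, 120 (x) x 130 (y) mm, walls 58 mm, books to 61 mm tall; 0.6 to 0.95 kg, slides at some 2 to 10 N. Origin at the centre of its underside. It goes towards trolley +y until its +y wall meets both buffers; push behind its -y wall, where the space is free.
- pedal (a joint): Pedal angle, rad: 0 = up (brake free), grows as the toe is pressed down. Over-centre spring: below 0.18 it springs up; beyond, it goes down by itself until its shoe bites the strip along the rails, at 0.38 to 0.52 (varies), and stays locked; stiff past that. Pressing takes some 9 N at first, then less; lifting 7 to 13 N, then it flies up. Locked from 0.32, free below 0.08.
- pedal_hinge (a point): Hinge axis of the pedal (axis parallel to trolley y), at x = -89, y = -50, z = 62 mm in the trolley's frame. The orientation is the trolley's.
- pedal_toe (a point): Middle of the toe's top edge. Steel bar 22 mm wide (y), 6 thick, from the hinge 92 mm to trolley -x, end turned up: toe 22 wide, 9 thick, top 24 mm above the bar's centre line, 89.5 mm from the hinge. At joint 0 the bar is 0.25 rad above level; locked, its end is 36 to 50 mm above the bench. To lift, pinch the toe across its width from above, 35 N; press with shut fingers (40 N bends it).
- coffee_tin: Bystander: large tin, 100 mm across, 130 mm tall; origin at the centre of its base.
- drink_can: Bystander: drink can, 66 mm across, 120 mm tall; origin at the centre of its base.
- mug: Bystander: white mug, 80 mm across, 90 mm tall; origin at the centre of its base.
- sweet_tin: Bystander: flat tin, 104 x 74 x 48 mm; origin at the centre of its base.
- brush: Bystander: hand brush lying on the bench, along its x; origin at the middle of its underside.
Not all that is in view belongs to the job. Leave any blue or green look-alike of the crate alone.

How it is judged:
By the outcome, as a careful person would: the job done as asked, in the order asked, and still so for the second after the job is handed in, with the robot touching nothing.
It also fails if it takes over 70 s, if anything falls off the work surface, if the arm or the gripper's body presses on something with over 40 N, if the wrist force passes 120 N, or if a joint passes its speed limit or range.

ROBOT

A 7-joint arm with a two-finger parallel gripper is mounted at the origin on the work surface. World frame = base frame: x ahead of the robot, y to its left, z up, the work surface at z = 0. Lengths are in m, angles in rad, forces in N, time in s.
With the tool pointing down it reaches from about 0.35 to 0.9 m from the base axis. Payload 8.1 kg.
Tool frame: the origin (TCP) lies at the very end of the fingers, on their centre line; the grasp point (between the pads) lies 19 mm behind it; z points along the fingers, y is the line along which they close (so a half turn about z gives the same grasp; the last joint's range is limited). The gripper opens to 92 mm and grips with 3 to 60 N. Pads are 19 mm wide; open, the fingers measure 130 mm over their backs; the gripper's body (75 mm by 190 mm) begins 47 mm behind the grasp point.
Start: joints at [1.125, 0.434, 0.025, 1.573, -0.012, 1.134, -0.075], TCP at [0.21, -0.589, 0.227] pointing down, gripper open.
Joint ranges: [-2.62, 2.62], [-0.44, 2.09], [-1.27, 1.32], [0.08, 2.57], [-1.32, 4.46], [0.12, 2], [-2.74, 2.74]. Speed limits (rad/s): [2.22, 2.22, 3.01, 3.01, 3.14, 3.14, 3.14].

INTERFACE

Orientations are given as a unit quaternion [w, x, y, z].
In Python, from bench import sense, camera, sign_off gives the robot as it stands.
- The arm moves only by the shell command python3 -m creep 'ROWS' [FORCE]. ROWS is JSON, a list of rows, each an object with "offset": the shift along the tool's x, y, z in m, a list of three; "roll": the turn about the tool's z in degrees; "jaw": the finger opening in m, from 0 to 0.0918. In form: [{"offset": [dx, dy, dz], "roll": roll, "jaw": jaw}, ...]. A call has 1 to 20 rows; each row is the pose to reach, as a shift and turn from the pose commanded when the call began, along the tool's axes at that moment; what a row does not reach only later rows make up. A row lasts 1/12 s, in which the tool goes at most 41.7 mm and 7.16 degrees, less where a joint would pass 70% of its speed; a pose out of reach is approached as far as the arm can. A call with a gripper value outside its range is refused whole. The fingers move at their own pace and stop on an object; FORCE is the grip in N (left out, the last holds). Time passes only in rows, so rows that repeat a pose let the fingers close. It gives the time, the measured TCP pose, the force, the opening and the grip force at its end, in the units of the state.
- sense(): the state, without advancing time (a new reading comes with each control period).
- camera(name): name is "scene" or "top" or "wrist"; returns a dict with "pixels" (480x640x3 uint8, red, green, blue), "camera_matrix" (3x3 intrinsics, pixels), "k1" (the pictures are not rectified: a ray, as slopes to the right and down, at radius r is drawn at 1 + k1 r^2 times it, then the intrinsics apply), "R" (3x3) and "t" (3): a world point X has camera coordinates R X + t. Camera axes: x right, y down, z forward; pixel columns grow to the right and rows downward; lengths in m; the calibration is good to about 2 mm. A picture is of the moment at which its call begins. There is no depth.
- sign_off(): hands the job in; it is judged then, once.
The state is a dict: "time": time; "qpos": joint angles; "qd": joint speeds; "joint_efforts": joint torques, N m; "tool_pos": TCP position; "ee_rot": TCP orientation; "wrist_force": force on the tool from outside, world axes, zero at the start; "torque": the same for the moment, N m; "finger_gap": finger opening in m; "finger_force": force on a finger pad.
Only numpy, scipy, OpenCV 4.12 (cv2) and the standard library are available. Lean on these libraries where they do the work, as an engineer would, in place of code of your own. Each camera call takes 0.05 s, during which the arm holds its last target. There are 200 camera calls.

## Working session

There is one attempt and no reset: what is moved stays moved. The work goes in short steps, Python scripts to look and compute and a shell command to move; the robot and the scene stay as the last step left them, time stands still between calls to the robot, and variables do not carry over. Pictures are saved under pics/ and viewed, at most 10 in all, crops included, and the job is handed in when it is done.

```bash
mkdir -p pics; ls; cat > h.py <<'E'
import numpy as np, cv2
from bench import sense, camera, sign_off
def snap(n,f):
    c=camera(n); cv2.imwrite(f'pics/{f}.png',c['pixels'][:,:,::-1]); np.save(f'pics/{f}.npy',c,allow_pickle=True); return c
def load(f): return np.load(f'pics/{f}.npy',allow_pickle=True).item()
def ray(c,uv):
    K=np.array(c['camera_matrix']); d=np.array([c['k1'],0,0,0,0],float)
    p=cv2.undistortPoints(np.array(uv,float).reshape(-1,1,2),K,d).reshape(-1,2)
    R=np.array(c['R']);t=np.array(c['t'])
    return -R.T@t, np.c_[p,np.ones(len(p))]@R
def onz(c,uv,z):
    o,d=ray(c,uv); return o+d*((z-o[2])/d[:,2])[:,None]
def proj(c,X):
    R=np.array(c['R']); r,_=cv2.Rodrigues(R)
    return cv2.projectPoints(np.array(X,float).reshape(-1,1,3),r,np.array(c['t'],float),np.array(c['camera_matrix']),np.array([c['k1'],0,0,0,0],float))[0].reshape(-1,2)
E
python3 - <<'E'
from h import *
for n in('scene','top'):
    c=snap(n,n+'0'); print(n,c['camera_matrix'],c['k1'],c['R'],c['t'])
print(sense())
E
```

```text
pics
scene [[511.47368506   0.         321.81433049]
 [  0.         511.47368506 235.7902865 ]
 [  0.           0.           1.        ]] -0.05666976969594714 [[ 0.86318755  0.5048825   0.00095628]
 [ 0.36191334 -0.61743317 -0.69842324]
 [-0.35203123  0.60321633 -0.71568433]] [-0.45969522 -0.15896196  1.70672367]
top [[606.83325658   0.         324.50209661]
 [  0.         606.83325658 238.19417536]
 [  0.           0.           1.        ]] 0.02919416780080248 [[-0.00157123 -0.99999805 -0.00119393]
 [-0.99536001  0.00167881 -0.09620616]
 [ 0.09620798  0.00103723 -0.99536071]] [-0.05465546  0.55736846  1.3497388 ]
{'time': 0.1, 'qpos': array([ 1.12539713,  0.4351358 ,  0.02495382,  1.57396465, -0.01161488,
        1.13400094, -0.07511129]), 'qd': array([-6.27544043e-05,  1.28323244e-04,  5.97916996e-04, -3.46908057e-03,
        6.99900670e-04,  2.02320211e-03, -8.64596226e-04]), 'joint_efforts': array([ 3.36191697e-03, -6.69127035e+01,  9.88320038e-01, -3.15148258e+01,
       -6.04521716e-02,  3.74090660e-02,  2.65374308e-05]), 'tool_pos': array([ 0.20989802, -0.58823491,  0.22605012]), 'ee_rot': array([-6.61251989e-04,  9.85352638e-01,  1.70527749e-01, -1.66543735e-04]), 'wrist_force': array([-0.22477721,  0.11005419, -0.1917917 ]), 'torque': array([ 0.00923978, -0.00153258,  0.03313108]), 'finger_force': 0.0, 'finger_gap': 0.09154383512736194}
```

View pics/top0.png

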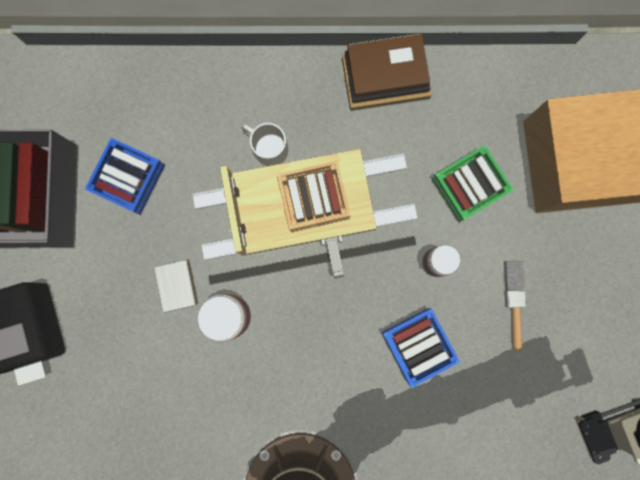

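View pics/scene0.png

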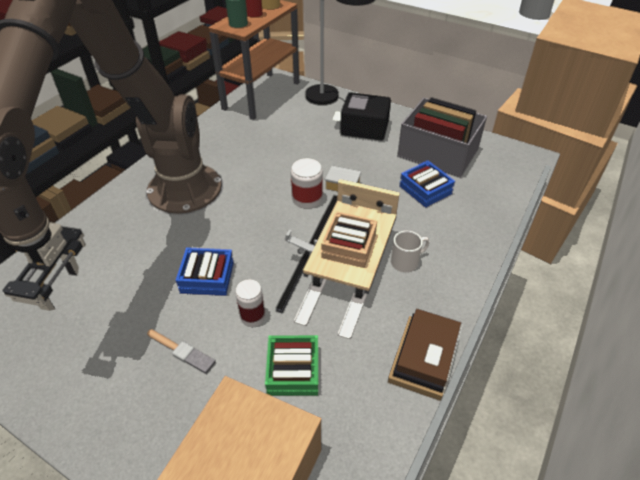

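The top view shows the trolley at (300,200), with its end board at the left (235,210). The wooden crate is at (315,195), the pedal toe at (337,272), the can at (443,260), the coffee tin at (222,318) and the mug at (268,140). Crate candidates are wood (315,195), blue (125,175), blue (420,347) and green (473,183). Only the wooden one is on the deck and not blue or green, so it is the one meant. I'll confirm this in a crop.

```bash
python3 - <<'E'
from h import *
c=load('top0'); im=c['pixels'][130:300,180:420,::-1]
cv2.imwrite('pics/crop1.png',cv2.resize(im,None,fx=3.3,fy=3.3,interpolation=cv2.INTER_CUBIC))
hsv=cv2.cvtColor(c['pixels'],cv2.COLOR_RGB2HSV)
m=cv2.inRange(hsv,(15,60,90),(35,255,255)); m[:, :200]=0;m[:,400:]=0;m[:140]=0;m[265:]=0
m=cv2.morphologyEx(m,cv2.MORPH_OPEN,np.ones((3,3)))
k=max(cv2.findContours(m,0,2)[0],key=cv2.contourArea)
print(cv2.boxPoints(cv2.minAreaRect(k)), cv2.approxPolyDP(cv2.convexHull(k),3,True).reshape(-1,2).tolist())
E
```

```text
[[219.77603 166.768  ]
 [359.696   141.328  ]
 [375.808   229.944  ]
 [235.88803 255.384  ]] [[360, 150], [375, 228], [249, 253], [236, 251], [221, 167]]
```

View pics/crop1.png

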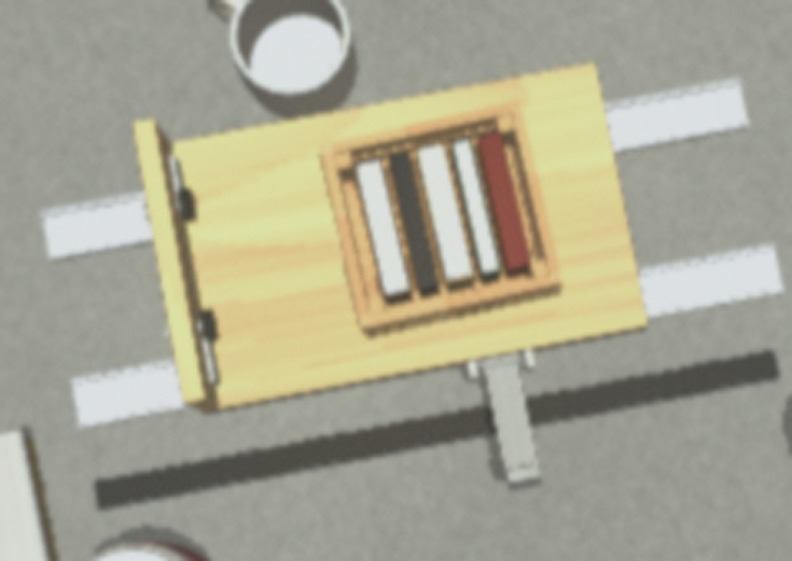

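The crop confirms the wooden crate on the deck: rim corners at crop px (322,150), (515,107), (558,288) and (365,332). The deck's -y edge runs (595,65)-(646,326), and the toe is at about (523,475).

```bash
python3 - <<'E'
from h import *
c=load('top0'); f=lambda a:np.array(a)/3.3+[180,130]
d=onz(c,f([(595,65),(646,326)]),.09); print('deck',d)
ex=d[0]-d[1]; print('len',np.linalg.norm(ex)); yaw=np.arctan2(ex[1],ex[0])
e2=onz(c,f([(218,408),(646,326),(175,141),(595,65)]),.09)
v=e2[0]-e2[1]; w=e2[2]-e2[3]; y2=[np.arctan2(-a[0],a[1]) for a in (v,w)]
print('yaws',yaw,y2)
yaw=np.mean([yaw]+y2)
X=np.array([np.cos(yaw),np.sin(yaw),0]);Y=np.array([-np.sin(yaw),np.cos(yaw),0])
o=d.mean(0)+.15*Y; o[2]=0; print('trolley',o,yaw)
k=onz(c,f([(322,150),(514,107),(558,288),(365,332)]),.148)
print('crate',k.mean(0),[((a-o)@X,(a-o)@Y) for a in k], [np.linalg.norm(k[i]-k[i-1]) for i in range(4)])
def W(x,y,z):return o+x*X+y*Y+np.array([0,0,z])
def toe(q):
    a=.25-q; r=.0895;h=.024
    return W(-.089-(r*np.cos(a)-h*np.sin(a)),-.05,.062+r*np.sin(a)+h*np.cos(a))
for q in(0,.18,.4,.5):print(q,toe(q))
print(proj(c,[toe(0)]),f((523,475)),onz(c,[f((523,470))],toe(0)[2]))
for n,uv,z in(('can',(444,261),.12),('tin',(222,318),.13),('mug',(269,140),.09)): print(n,onz(c,[uv],z))
s=sense();q=s['ee_rot'];
from scipy.spatial.transform import Rotation as Ro
R=Ro.from_quat(np.r_[q[1:],q[0]]).as_matrix();print(R)
print('toe in tool',R.T@(toe(0)-s['tool_pos']),'finger line yaw',np.arctan2(R[1,1],R[0,1]),'X yaw tool x',np.arctan2(R[1,0],R[0,0]))
sc=load('scene0');print(proj(sc,[toe(0),W(-.09,-.15,.09),W(.09,-.15,.09),W(-.09,.15,.165)]))
E
```

```text
deck [[ 0.7460267  -0.13444947  0.09      ]
 [ 0.57145997 -0.16670404  0.09      ]]
len 0.17752155115214316
yaws 0.18270870645928775 [np.float64(0.18846103967508943), np.float64(0.18049302399641828)]
trolley [ 0.63131539 -0.00310572  0.        ] 0.18388759004359848
crate [ 0.63316981 -0.03242798  0.148     ] [(np.float64(0.0535100727884874), np.float64(0.03601040417027398)), (np.float64(0.058264679412729836), np.float64(-0.0885280589624305)), (np.float64(-0.060472398206517994), np.float64(-0.09419264096337462)), (np.float64(-0.06545637355367205), np.float64(0.030042369986933368))] [np.float64(0.11911604756411047), np.float64(0.1246291903351991), np.float64(0.11887212074664398), np.float64(0.12433494261905696)]
0 [ 0.47354051 -0.0833075   0.10739655]
0.18 [ 0.46683332 -0.08455497  0.09220111]
0.4 [ 0.4624295  -0.08537403  0.07235579]
0.5 [ 0.46186534 -0.08547895  0.06311124]
[[337.58860706 273.78597712]] [338.48484848 273.93939394] [[ 0.47642538 -0.08522107  0.10739655]]
can [[ 0.49965173 -0.30696391  0.12      ]]
tin [[0.38177511 0.15667014 0.13      ]]
mug [[0.76804615 0.06592854 0.09      ]]
[[ 9.41840518e-01  3.36059715e-01 -5.53732244e-04]
 [ 3.36060156e-01 -9.41839699e-01  1.24633213e-03]
 [-1.02684991e-04 -1.35993344e-03 -9.99999070e-01]]
toe in tool [ 0.41800734 -0.38679969  0.11913678] finger line yaw -1.228065839058126 X yaw tool x 0.3427306273816533
[[288.19328072 231.7539808 ]
 [302.09908526 269.23289695]
 [368.12133651 287.50786028]
 [339.00646999 178.41303328]]
```

```bash
python3 -m creep '[{"offset":[0.03,-0.025,0],"roll":1,"jaw":0.09},{"offset":[0.06,-0.055,0],"roll":2,"jaw":0.06},{"offset":[0.09,-0.083,0],"roll":3,"jaw":0.03},{"offset":[0.12,-0.11,0],"roll":4,"jaw":0},{"offset":[0.15,-0.138,0],"roll":5,"jaw":0},{"offset":[0.18,-0.166,0],"roll":6,"jaw":0},{"offset":[0.21,-0.193,0],"roll":7,"jaw":0},{"offset":[0.24,-0.221,0],"roll":8,"jaw":0},{"offset":[0.27,-0.249,0.005],"roll":9.1,"jaw":0},{"offset":[0.3,-0.276,0.01],"roll":9.1,"jaw":0},{"offset":[0.33,-0.304,0.02],"roll":9.1,"jaw":0},{"offset":[0.36,-0.332,0.03],"roll":9.1,"jaw":0},{"offset":[0.39,-0.36,0.045],"roll":9.1,"jaw":0},{"offset":[0.41,-0.378,0.055],"roll":9.1,"jaw":0},{"offset":[0.418,-0.387,0.066],"roll":9.1,"jaw":0},{"offset":[0.418,-0.387,0.066],"roll":9.1,"jaw":0},{"offset":[0.418,-0.387,0.066],"roll":9.1,"jaw":0},{"offset":[0.418,-0.387,0.066],"roll":9.1,"jaw":0}]'
python3 - <<'E'
from h import *
c=snap('wrist','w1'); s=sense(); print(s['time'],s['tool_pos'],s['ee_rot'],s['wrist_force'],s['finger_gap'])
E
```

```text
time: 1.6
tool_pos: [0.4733, -0.0848, 0.1609]
ee_rot: [0.0, 0.996, 0.091, -0.0]
wrist_force: [-0.5, -0.1, 0.5]
finger_gap: 0.0002
finger_force: 0.0
1.65 [ 0.47344068 -0.0850793   0.16109313] [3.30200982e-04 9.95865279e-01 9.08418097e-02 4.93411990e-05] [-0.35389622 -0.69323105 -0.59828106] 0.0006905485595598722
```

View pics/w1.png

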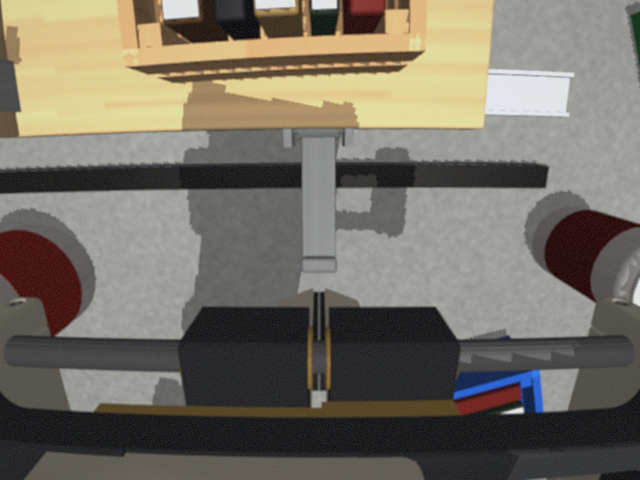

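The wrist view shows the toe top at about (319,262), 302-336 wide, laterally in line with the shut fingers at (319,300). I'll check this by casting a ray.

```bash
python3 - <<'E'
from h import *
c=load('w1')
p=onz(c,[(303,258),(336,258),(303,270),(336,270)],.107);print(p,p.mean(0));print(proj(c,[sense()['tool_pos']]))
p=onz(c,[(18,136),(486,127)],.09);print(p,np.arctan2(-(p[0]-p[1])[0],(p[0]-p[1])[1]))
E
```

```text
[[ 0.47813084 -0.07451205  0.107     ]
 [ 0.48177136 -0.09411181  0.107     ]
 [ 0.47051762 -0.0758319   0.107     ]
 [ 0.47419411 -0.09563312  0.107     ]] [ 0.47615348 -0.08502222  0.107     ]
[[319.00110229 307.89292928]]
[[ 0.51880281  0.11577273  0.09      ]
 [ 0.57429503 -0.16877378  0.09      ]] 0.1926024047066923
```

```bash
python3 -m creep '[{"offset":[0.001,0,0.02],"roll":0,"jaw":0},{"offset":[0.001,0,0.04],"roll":0,"jaw":0},{"offset":[0.001,0,0.05],"roll":0,"jaw":0},{"offset":[0,0,0.055],"roll":0,"jaw":0},{"offset":[-0.001,0,0.058],"roll":0,"jaw":0},{"offset":[-0.002,0,0.061],"roll":0,"jaw":0},{"offset":[-0.003,0,0.064],"roll":0,"jaw":0}]'
python3 -m creep '[{"offset":[-0.001,0,0.003],"roll":0,"jaw":0},{"offset":[-0.002,0,0.006],"roll":0,"jaw":0},{"offset":[-0.003,0,0.009],"roll":0,"jaw":0},{"offset":[-0.003,0,0.009],"roll":0,"jaw":0}]'
```

```text
time: 2.23
tool_pos: [0.4701, -0.0855, 0.0973]
ee_rot: [0.0, 0.996, 0.091, -0.0]
wrist_force: [-2.2, -0.0, 2.5]
finger_gap: 0.0007
finger_force: 1.3
time: 2.57
tool_pos: [0.4675, -0.0848, 0.0873]
ee_rot: [-0.0, 0.996, 0.092, -0.0]
wrist_force: [0.8, 0.4, 0.7]
finger_gap: 0.0001
finger_force: 0.0
```

```bash
python3 -m creep '[{"offset":[-0.002,0,0.004],"roll":0,"jaw":0},{"offset":[-0.003,0,0.008],"roll":0,"jaw":0},{"offset":[-0.004,0,0.012],"roll":0,"jaw":0},{"offset":[-0.004,0,0.012],"roll":0,"jaw":0}]'
python3 -m creep '[{"offset":[0,0,0.002],"roll":0,"jaw":0},{"offset":[0,0,0.004],"roll":0,"jaw":0},{"offset":[0,0,0.004],"roll":0,"jaw":0}]'
```

```text
time: 2.9
tool_pos: [0.4631, -0.0855, 0.0749]
ee_rot: [-0.0, 0.996, 0.092, -0.001]
wrist_force: [-0.4, -0.0, -0.7]
finger_gap: 0.0005
finger_force: 0.0
time: 3.15
tool_pos: [0.4638, -0.0856, 0.0724]
ee_rot: [0.0, 0.996, 0.092, -0.0]
wrist_force: [-4.8, -0.5, 16.3]
finger_gap: 0.0009
finger_force: 7.8
```

```bash
python3 - <<'E'
from h import *
c=snap('scene','s1');im=c['pixels'][190:310,250:410,::-1]
cv2.imwrite('pics/s1c.png',cv2.resize(im,None,fx=5,fy=5,interpolation=cv2.INTER_CUBIC))
E
```

```text
(no output)
```

View pics/s1c.png

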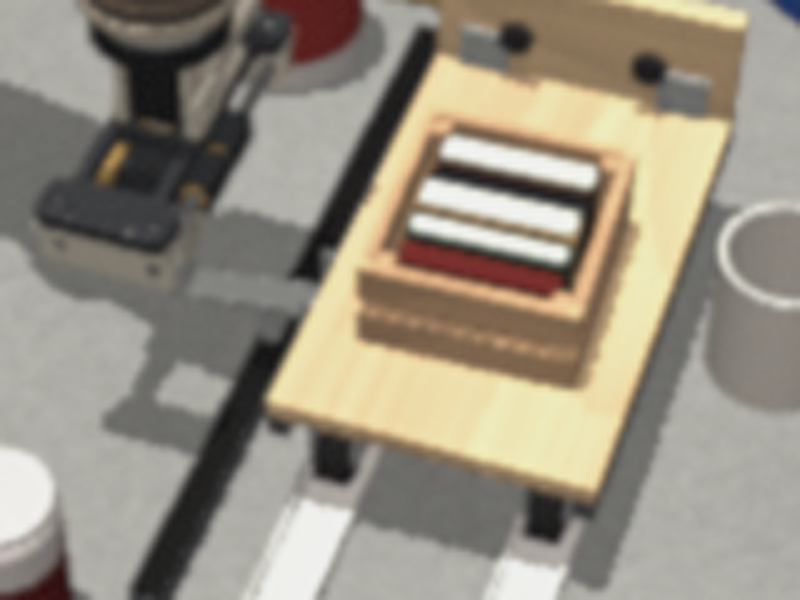

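The crop shows the bar near level, with the trolley, crate and buffers (two black knobs at crop px (515,38) and (648,68)) undisturbed. 16 N at z = 72 mm corresponds to about 0.40 rad, so the brake has bitten. Next I go behind the crate with the fingers turned across it.

```bash
python3 -c "
from h import *; print(sense()['qpos'])"
python3 -m creep '[{"offset":[0,0,-0.02],"roll":0,"jaw":0},{"offset":[0,0,-0.05],"roll":0,"jaw":0},{"offset":[0,0,-0.08],"roll":0,"jaw":0},{"offset":[0,0,-0.11],"roll":-6,"jaw":0},{"offset":[0.01,0.005,-0.13],"roll":-12,"jaw":0},{"offset":[0.03,0.015,-0.13],"roll":-18,"jaw":0},{"offset":[0.05,0.025,-0.13],"roll":-24,"jaw":0.01},{"offset":[0.07,0.035,-0.13],"roll":-31,"jaw":0.03},{"offset":[0.09,0.045,-0.13],"roll":-38,"jaw":0.05},{"offset":[0.11,0.06,-0.13],"roll":-45,"jaw":0.07},{"offset":[0.13,0.07,-0.13],"roll":-52,"jaw":0.07},{"offset":[0.15,0.08,-0.13],"roll":-59,"jaw":0.07},{"offset":[0.165,0.09,-0.13],"roll":-66,"jaw":0.07},{"offset":[0.18,0.1,-0.13],"roll":-73,"jaw":0.07},{"offset":[0.18,0.1,-0.13],"roll":-80,"jaw":0.07},{"offset":[0.18,0.1,-0.13],"roll":-87,"jaw":0.07},{"offset":[0.18,0.1,-0.13],"roll":-90.2,"jaw":0.07},{"offset":[0.18,0.1,-0.13],"roll":-90.2,"jaw":0.07},{"offset":[0.18,0.1,-0.13],"roll":-90.2,"jaw":0.07}]'
python3 - <<'E'
from h import *
c=snap('wrist','w2'); s=sense(); print(s['time'],s['tool_pos'],s['ee_rot'],s['wrist_force'],s['torque'],s['qpos'])
E
```

```text
[ 0.2523016   0.40819872 -0.23436226  2.09528325  0.15279753  0.65378245
 -1.47199459]
time: 4.78
tool_pos: [0.6591, -0.151, 0.2014]
ee_rot: [-0.0, 0.639, 0.769, 0.0]
wrist_force: [0.6, -0.5, 0.7]
finger_gap: 0.0697
finger_force: 0.0
4.8333 [ 0.65907379 -0.15097745  0.20156528] [-6.54636388e-05  6.38843967e-01  7.69336325e-01 -2.44220482e-05] [ 0.51504454 -0.02061099 -0.09422323] [-0.00529627 -0.10981284  0.03137172] [ 0.47210618  0.59848054 -0.53582944  1.43130469  0.31401035  1.19745388
  0.08289783]
```

View pics/w2.png

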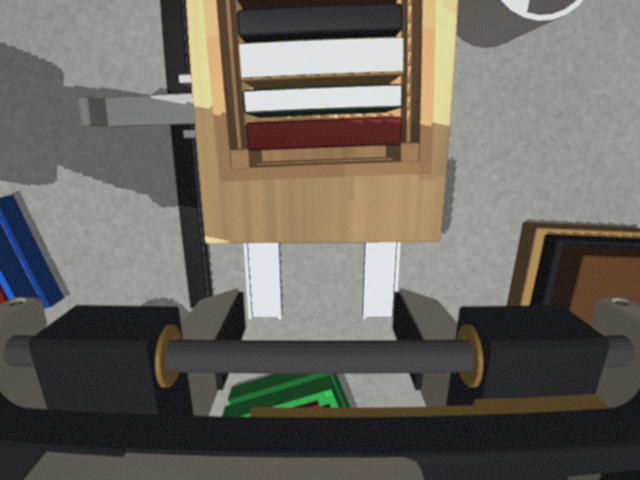

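The wrist view shows the deck's -y edge at (207,242)-(440,242) and the crate's -y wall top at about (230,170)-(420,163). The finger tips are at about (240,295) and (398,295), just behind the deck edge.

```bash
python3 - <<'E'
from h import *
c=load('w2'); th=.187; o=np.array([.6313,-.0031,0]);X=np.array([np.cos(th),np.sin(th),0]);Y=np.array([-X[1],X[0],0])
T=lambda p:np.round(np.c_[(p-o)@X,(p-o)@Y],4)
e=T(onz(c,[(207,242),(440,242)],.09));print('deck',e,(e[1]-e[0])[1]/.18)
h=cv2.cvtColor(c['pixels'],cv2.COLOR_RGB2GRAY)
r=[]
for u in range(225,435,15):
    col=cv2.GaussianBlur(h,(5,5),0)[225:260,u].astype(int);r.append((u,225+np.argmin(np.diff(col))+.5))
r=np.array(r);print(r[:,1]);q=T(onz(c,r,.09));print('edge slope',np.polyfit(q[:,0],q[:,1],1))
k=T(onz(c,[(228,172),(421,164)],.148));print('crate',k,(k[1]-k[0])[1]/(k[1]-k[0])[0])
print('tcp',T(sense()['tool_pos'][None]))
E
```

```text
deck [[-0.0859 -0.15  ]
 [ 0.0921 -0.1501]] -0.0005555555555556486
[242.5 240.5 228.5 232.5 239.5 240.5 239.5 240.5 239.5 240.5 231.5 226.5
 252.5 239.5]
edge slope [-0.0120661  -0.14702948]
crate [[-0.052  -0.0919]
 [ 0.0572 -0.0874]] 0.041208791208791125
tcp [[-0.0002 -0.1505]]
```

```bash
python3 -m creep '[{"offset":[0,0.003,0.03],"roll":0,"jaw":0.07},{"offset":[0,0.003,0.06],"roll":0,"jaw":0.07},{"offset":[0,0.003,0.085],"roll":0,"jaw":0.07},{"offset":[0,0.003,0.098],"roll":0,"jaw":0.07},{"offset":[0.01,0.003,0.098],"roll":0,"jaw":0.07},{"offset":[0.02,0.003,0.098],"roll":0,"jaw":0.07},{"offset":[0.03,0.003,0.098],"roll":0,"jaw":0.07},{"offset":[0.037,0.003,0.098],"roll":0,"jaw":0.07},{"offset":[0.042,0.003,0.098],"roll":0,"jaw":0.07},{"offset":[0.042,0.003,0.098],"roll":0,"jaw":0.07}]' 40
python3 -m creep '[{"offset":[0.003,0,0],"roll":0,"jaw":0.07},{"offset":[0.006,0,0],"roll":0,"jaw":0.07},{"offset":[0.009,0,0],"roll":0,"jaw":0.07},{"offset":[0.012,0,0],"roll":0,"jaw":0.07},{"offset":[0.015,0,0],"roll":0,"jaw":0.07},{"offset":[0.018,0,0],"roll":0,"jaw":0.07},{"offset":[0.02,0,0],"roll":0,"jaw":0.07}]'
```

```text
time: 5.67
tool_pos: [0.6548, -0.1076, 0.1053]
ee_rot: [0.001, 0.637, 0.771, 0.001]
wrist_force: [-0.3, 0.0, 0.6]
finger_gap: 0.0701
finger_force: 0.0
time: 6.25
tool_pos: [0.651, -0.0919, 0.1042]
ee_rot: [0.001, 0.639, 0.769, -0.001]
wrist_force: [1.2, -5.4, 3.1]
finger_gap: 0.0701
finger_force: 3.1
```

```bash
python3 -m creep '[{"offset":[0.004,0,0],"roll":0,"jaw":0.07},{"offset":[0.008,0,0],"roll":0,"jaw":0.07},{"offset":[0.012,0,0],"roll":0,"jaw":0.07},{"offset":[0.016,0,0],"roll":0,"jaw":0.07},{"offset":[0.02,0,0],"roll":0,"jaw":0.07},{"offset":[0.024,0,0],"roll":0,"jaw":0.07},{"offset":[0.028,0,0],"roll":0,"jaw":0.07},{"offset":[0.032,0,0],"roll":0,"jaw":0.07},{"offset":[0.036,0,0],"roll":0,"jaw":0.07},{"offset":[0.04,0,0],"roll":0,"jaw":0.07}]'
python3 - <<'E'
from h import *
c=snap('top','t2'); im=c['pixels'][130:300,180:420,::-1]
cv2.imwrite('pics/crop2.png',cv2.resize(im,None,fx=3.3,fy=3.3,interpolation=cv2.INTER_CUBIC)); s=sense();print(s['torque'],s['wrist_force'])
E
```

```text
time: 7.08
tool_pos: [0.6437, -0.0529, 0.1042]
ee_rot: [0.001, 0.639, 0.769, -0.001]
wrist_force: [1.2, -6.5, 2.5]
finger_gap: 0.0699
finger_force: 3.2
[-8.92449735e-01 -2.25776028e-01  4.14039523e-04] [ 1.84441527 -5.45073817  0.77352146]
```

View pics/crop2.png

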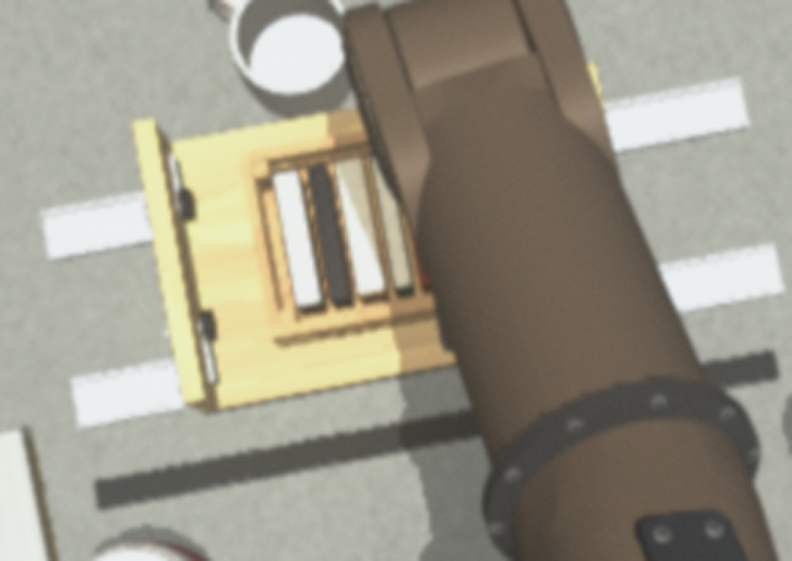

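The trolley hasn't moved, and the crate is square to the board with its +y rim at crop (250,165)-(280,345). The buffer ends are at (192,205) and (213,325), so about 30-37 mm remain. I'll go on slowly.

```bash
python3 -m creep '[{"offset":[0.003,0,0],"roll":0,"jaw":0.07},{"offset":[0.006,0,0],"roll":0,"jaw":0.07},{"offset":[0.009,0,0],"roll":0,"jaw":0.07},{"offset":[0.012,0,0],"roll":0,"jaw":0.07},{"offset":[0.014,0,0],"roll":0,"jaw":0.07},{"offset":[0.016,0,0],"roll":0,"jaw":0.07},{"offset":[0.018,0,0],"roll":0,"jaw":0.07}]'
python3 -m creep '[{"offset":[0.001,0,0],"roll":0,"jaw":0.07},{"offset":[0.002,0,0],"roll":0,"jaw":0.07},{"offset":[0.003,0,0],"roll":0,"jaw":0.07},{"offset":[0.004,0,0],"roll":0,"jaw":0.07}]'
python3 -c "
from h import *
c=load('t2'); th=.187; o=np.array([.6313,-.0031,0]);X=np.array([np.cos(th),np.sin(th),0]);Y=np.array([-X[1],X[0],0])
f=lambda a:np.array(a)/3.3+[180,130]
for uv,z in (((250,165),.148),((277,345),.148),((179,205),.124),((201,325),.124)):
  p=onz(c,[f(uv)],z)-o; print(p@X,p@Y)
print((sense()['tool_pos']-o)@Y, sense()['torque'])
"
```

```text
time: 7.72
tool_pos: [0.6404, -0.0351, 0.1041]
ee_rot: [0.001, 0.639, 0.769, -0.001]
wrist_force: [1.3, -7.5, 3.4]
finger_gap: 0.0698
finger_force: 3.4
time: 8.05
tool_pos: [0.6397, -0.0312, 0.1041]
ee_rot: [0.001, 0.639, 0.769, -0.001]
wrist_force: [1.4, -6.9, 3.5]
finger_gap: 0.0702
finger_force: 3.4
[0.05269085] [0.08226892]
[-0.06306553] [0.08590824]
[0.04066566] [0.13356541]
[-0.03842862] [0.13325492]
-0.029183960958081043 [-1.24222976 -0.36447097  0.03432053]
```

```bash
M='python3 -m creep'; for i in 1; do python3 -m creep '[{"offset":[0.001,0,0],"roll":0,"jaw":0.07},{"offset":[0.002,0,0],"roll":0,"jaw":0.07},{"offset":[0.003,0,0],"roll":0,"jaw":0.07},{"offset":[0.004,0,0],"roll":0,"jaw":0.07}]' | egrep 'force|pos'; done
python3 -m creep '[{"offset":[0.001,0,0],"roll":0,"jaw":0.07},{"offset":[0.002,0,0],"roll":0,"jaw":0.07},{"offset":[0.003,0,0],"roll":0,"jaw":0.07}]' | egrep 'force|pos'
```

```text
tool_pos: [0.6389, -0.0273, 0.1041]
wrist_force: [0.8, -7.0, 3.5]
finger_force: 3.4
tool_pos: [0.6384, -0.0244, 0.1041]
wrist_force: [0.6, -6.3, 4.0]
finger_force: 3.4
```

```bash
python3 -m creep '[{"offset":[0.001,0,0],"roll":0,"jaw":0.07},{"offset":[0.002,0,0],"roll":0,"jaw":0.07},{"offset":[0.003,0,0],"roll":0,"jaw":0.07}]' | egrep 'force|pos'
```

```text
tool_pos: [0.6378, -0.0214, 0.1041]
wrist_force: [1.1, -7.1, 3.6]
finger_force: 3.4
```

```bash
python3 -m creep '[{"offset":[0.001,0,0],"roll":0,"jaw":0.07},{"offset":[0.002,0,0],"roll":0,"jaw":0.07},{"offset":[0.003,0,0],"roll":0,"jaw":0.07}]' | egrep 'force|pos'; python3 -c "
from h import *
print(sense()['torque'])"
```

```text
tool_pos: [0.6373, -0.0184, 0.1041]
wrist_force: [0.2, -6.9, 3.9]
finger_force: 3.4
[-1.25213825 -0.26827829  0.00632041]
```

```bash
python3 -m creep '[{"offset":[0.001,0,0],"roll":0,"jaw":0.07},{"offset":[0.002,0,0],"roll":0,"jaw":0.07}]' | egrep 'force|pos'; python3 -c "
from h import *
print(sense()['torque'])"
```

```text
tool_pos: [0.6372, -0.0179, 0.1042]
wrist_force: [2.7, -12.3, 3.7]
finger_force: 6.3
[-2.35778871 -0.5051138   0.3710247 ]
```

The crate has reached the buffers: 12.6 N with Mz +0.37, so the -x buffer touched first. I'll rotate the tool a little anticlockwise (negative roll).

```bash
python3 -m creep '[{"offset":[0,0,0],"roll":-0.3,"jaw":0.07},{"offset":[0,0,0],"roll":-0.3,"jaw":0.07}]' | egrep 'force|pos'; python3 -c "
from h import *
print(sense()['torque'])"; python3 -m creep '[{"offset":[0,0,0],"roll":-0.3,"jaw":0.07},{"offset":[0,0,0],"roll":-0.3,"jaw":0.07}]' | egrep 'force|pos'; python3 -c "
from h import *
print(sense()['torque'])"
```

```text
tool_pos: [0.6375, -0.0176, 0.1041]
wrist_force: [2.7, -8.9, 0.5]
finger_force: 4.8
[-1.71653065 -0.7654428  -0.07324941]
tool_pos: [0.6377, -0.0177, 0.1041]
wrist_force: [3.8, -9.1, 1.5]
finger_force: 4.8
[-1.74169139 -0.92862459 -0.466988  ]
```

```bash
python3 -m creep '[{"offset":[0.0005,0,0],"roll":0.3,"jaw":0.07},{"offset":[0.0005,0,0],"roll":0.3,"jaw":0.07}]' | egrep 'force|pos'; python3 -c "
from h import *
s=sense();print(s['torque'],s['wrist_force'])"
```

```text
tool_pos: [0.6375, -0.0176, 0.1041]
wrist_force: [4.3, -10.5, 2.0]
finger_force: 5.5
[-1.93417255 -0.89044261  0.04587937] [  4.29686368 -10.52521481   2.024007  ]
```

```bash
python3 -m creep '[{"offset":[0.0006,0,0],"roll":0,"jaw":0.07},{"offset":[0.0012,0,0],"roll":0,"jaw":0.07},{"offset":[0.0012,0,0],"roll":0,"jaw":0.07}]' | egrep 'force|pos'; python3 -c "
from h import *
s=sense();print(s['torque'],s['wrist_force'])"
```

```text
tool_pos: [0.6375, -0.0175, 0.1041]
wrist_force: [5.2, -12.4, 1.8]
finger_force: 6.9
[-2.50817631 -0.99871662  0.24512967] [  5.18081068 -12.40602406   1.81525688]
```

```bash
python3 -m creep '[{"offset":[0.0004,0,0],"roll":-0.15,"jaw":0.07},{"offset":[0.0006,0,0],"roll":-0.15,"jaw":0.07},{"offset":[0.0006,0,0],"roll":-0.15,"jaw":0.07},{"offset":[0.0006,0,0],"roll":-0.15,"jaw":0.07},{"offset":[0.0006,0,0],"roll":-0.15,"jaw":0.07},{"offset":[0.0006,0,0],"roll":-0.15,"jaw":0.07}]' | egrep 'force|pos|time'; python3 - <<'E'
from h import *
s=sense();print(s['torque'],s['wrist_force'])
c=snap('scene','s3');im=c['pixels'][160:280,260:420,::-1]
cv2.imwrite('pics/s3c.png',cv2.resize(im,None,fx=5,fy=5,interpolation=cv2.INTER_CUBIC))
E
```

```text
time: 10.55
tool_pos: [0.6376, -0.0175, 0.1041]
wrist_force: [5.1, -13.6, 1.2]
finger_force: 7.3
[-2.55970271 -1.0903893  -0.24249483] [  5.14263685 -13.59459325   1.22909294]
```

View pics/s3c.png

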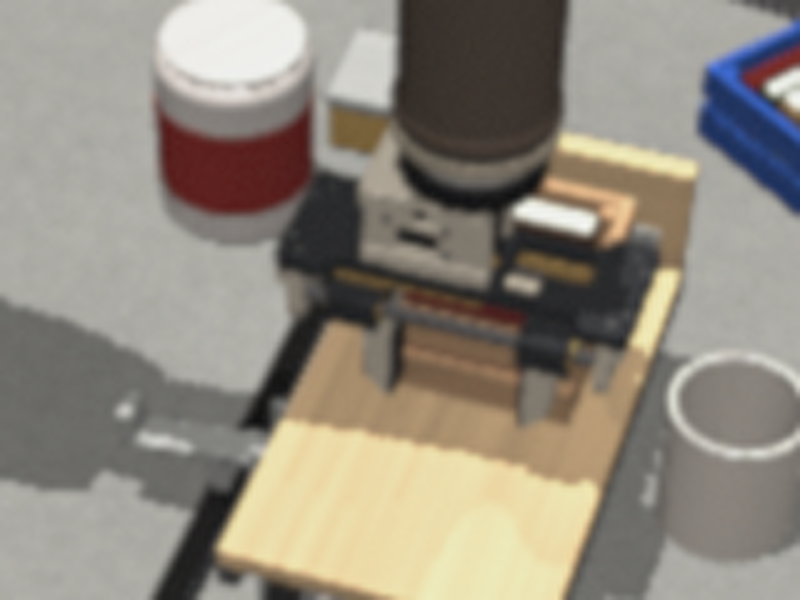

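The crop shows the fingers behind the crate, the pedal still down and the trolley in place. The push is 14.5 N, of which about 7 N is sliding friction. I'll add a touch more, then back off.

```bash
python3 -m creep '[{"offset":[0.0003,0,0],"roll":0.08,"jaw":0.07},{"offset":[0.0006,0,0],"roll":0.08,"jaw":0.07},{"offset":[0.0006,0,0],"roll":0.08,"jaw":0.07},{"offset":[0.0006,0,0],"roll":0.08,"jaw":0.07},{"offset":[0.0006,0,0],"roll":0.08,"jaw":0.07},{"offset":[0.0006,0,0],"roll":0.08,"jaw":0.07}]' | egrep 'force|pos|time'; python3 -c "
from h import *
s=sense();print(s['torque'],s['wrist_force'])"
```

```text
time: 11.1
tool_pos: [0.6375, -0.0174, 0.1042]
wrist_force: [5.6, -14.9, 1.1]
finger_force: 8.1
[-2.92491762 -1.06932287  0.1548486 ] [  5.60848636 -14.87300253   1.14440952]
```

```bash
python3 -m creep '[{"offset":[-0.004,0,0],"roll":0,"jaw":0.07},{"offset":[-0.015,0,0],"roll":0,"jaw":0.07},{"offset":[-0.035,0,0],"roll":0,"jaw":0.07},{"offset":[-0.05,0,0],"roll":0,"jaw":0.07},{"offset":[-0.06,0,-0.03],"roll":0,"jaw":0.07},{"offset":[-0.06,0,-0.06],"roll":0,"jaw":0.07},{"offset":[-0.06,0,-0.09],"roll":6,"jaw":0.07},{"offset":[-0.06,-0.015,-0.11],"roll":12,"jaw":0.07},{"offset":[-0.06,-0.03,-0.11],"roll":19,"jaw":0.07},{"offset":[-0.06,-0.05,-0.11],"roll":26,"jaw":0.06},{"offset":[-0.06,-0.07,-0.11],"roll":33,"jaw":0.06},{"offset":[-0.06,-0.09,-0.11],"roll":40,"jaw":0.06},{"offset":[-0.055,-0.11,-0.11],"roll":47,"jaw":0.06},{"offset":[-0.05,-0.13,-0.11],"roll":54,"jaw":0.06},{"offset":[-0.045,-0.15,-0.11],"roll":61,"jaw":0.06},{"offset":[-0.039,-0.165,-0.11],"roll":68,"jaw":0.06},{"offset":[-0.039,-0.18,-0.1],"roll":75,"jaw":0.06},{"offset":[-0.039,-0.182,-0.08],"roll":82,"jaw":0.06},{"offset":[-0.039,-0.182,-0.056],"roll":89,"jaw":0.06},{"offset":[-0.039,-0.182,-0.056],"roll":90.4,"jaw":0.06}]'
python3 -m creep '[{"offset":[0,0,0],"roll":0,"jaw":0.06}]' >/dev/null
python3 - <<'E'
from h import *
c=snap('wrist','w4'); snap('top','t4'); s=sense(); print(s['time'],s['tool_pos'],s['ee_rot'],s['wrist_force'])
E
```

```text
time: 12.77
tool_pos: [0.462, -0.0846, 0.1567]
ee_rot: [-0.001, 0.996, 0.09, -0.003]
wrist_force: [-1.8, 0.8, 0.4]
finger_gap: 0.0601
finger_force: 0.0
12.95 [ 0.4653369  -0.08426358  0.16073335] [-1.16141716e-05  9.95458423e-01  9.51959516e-02  5.09390608e-04] [-0.25225484 -0.02906839  0.34931327]
```

View pics/w4.png

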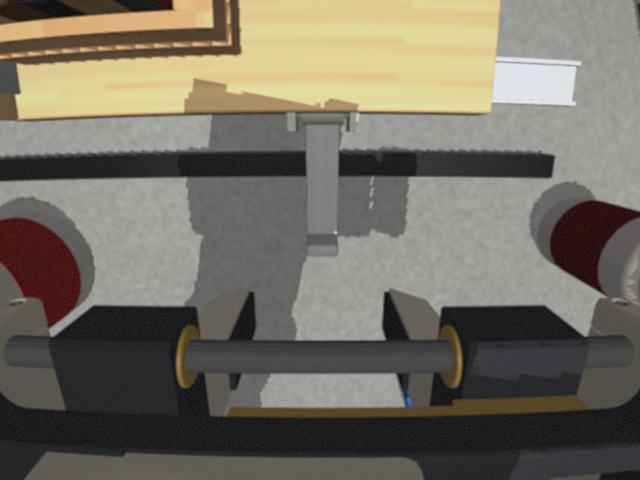

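The wrist view shows the locked toe at (322,243), top edge 307-338 wide, with the fingers open either side of it.

```bash
python3 - <<'E'
from h import *
c=load('w4');s=sense()
from scipy.spatial.transform import Rotation as Ro
q=s['ee_rot'];R=Ro.from_quat(np.r_[q[1:],q[0]]).as_matrix()
for p in onz(c,[(322,236),(322,242),(322,248),(322,255)],.072): print(p,(p-s['tool_pos'])@R)
print(2*np.arctan2(q[2],q[1]))
E
```

```text
[ 0.47520787 -0.08470532  0.072     ] [0.00951815 0.002298   0.08874324]
[ 0.47099571 -0.08552582  0.072     ] [0.00522684 0.00230531 0.08873888]
[ 0.46674226 -0.08635446  0.072     ] [0.00089342 0.00231278 0.08873448]
[ 0.46172618 -0.08733178  0.072     ] [-0.00421697  0.00232171  0.08872929]
0.19068067076549414
```

```bash
python3 -m creep '[{"offset":[0.002,0.0023,0.03],"roll":0,"jaw":0.06},{"offset":[0.002,0.0023,0.06],"roll":0,"jaw":0.06},{"offset":[0.002,0.0023,0.09],"roll":0,"jaw":0.06},{"offset":[0.002,0.0023,0.105],"roll":0,"jaw":0.06},{"offset":[0.002,0.0023,0.113],"roll":0,"jaw":0.06},{"offset":[0.002,0.0023,0.113],"roll":0,"jaw":0.03},{"offset":[0.002,0.0023,0.113],"roll":0,"jaw":0.01},{"offset":[0.002,0.0023,0.113],"roll":0,"jaw":0.01},{"offset":[0.002,0.0023,0.113],"roll":0,"jaw":0.01},{"offset":[0.002,0.0023,0.113],"roll":0,"jaw":0.01},{"offset":[0.002,0.0023,0.113],"roll":0,"jaw":0.01},{"offset":[0.002,0.0023,0.113],"roll":0,"jaw":0.01}]' 35
```

```text
time: 13.95
tool_pos: [0.4672, -0.0861, 0.0473]
ee_rot: [0.0, 0.996, 0.093, 0.0]
wrist_force: [-1.1, 0.7, 5.3]
finger_gap: 0.0216
finger_force: 35.0
```

```bash
python3 -m creep '[{"offset":[0,0,-0.004],"roll":0,"jaw":0.01},{"offset":[0.001,0,-0.008],"roll":0,"jaw":0.01},{"offset":[0.002,0,-0.012],"roll":0,"jaw":0.01},{"offset":[0.003,0,-0.016],"roll":0,"jaw":0.01},{"offset":[0.0045,0,-0.02],"roll":0,"jaw":0.01}]' 35;  python3 -m creep '[{"offset":[0.0015,0,-0.004],"roll":0,"jaw":0.01},{"offset":[0.003,0,-0.008],"roll":0,"jaw":0.01},{"offset":[0.005,0,-0.012],"roll":0,"jaw":0.01},{"offset":[0.006,0,-0.014],"roll":0,"jaw":0.01},{"offset":[0.006,0,-0.014],"roll":0,"jaw":0.01}]'
```

```text
time: 14.37
tool_pos: [0.4692, -0.0857, 0.0665]
ee_rot: [-0.0, 0.996, 0.093, -0.002]
wrist_force: [-6.6, -2.2, -4.8]
finger_gap: 0.0219
finger_force: 35.0
time: 14.78
tool_pos: [0.4752, -0.0846, 0.0814]
ee_rot: [0.0, 0.996, 0.093, -0.002]
wrist_force: [-9.3, -1.3, 6.8]
finger_gap: 0.0218
finger_force: 35.0
```

```bash
python3 -m creep '[{"offset":[-0.001,0,0],"roll":0,"jaw":0.01},{"offset":[-0.002,0,0],"roll":0,"jaw":0.01},{"offset":[-0.002,0,0],"roll":0,"jaw":0.01},{"offset":[-0.002,0,0],"roll":0,"jaw":0.024},{"offset":[-0.002,0,0],"roll":0,"jaw":0.035},{"offset":[-0.002,0,0],"roll":0,"jaw":0.05},{"offset":[-0.002,0,0],"roll":0,"jaw":0.06},{"offset":[-0.002,0,0],"roll":0,"jaw":0.06},{"offset":[-0.002,0,-0.03],"roll":0,"jaw":0.06},{"offset":[-0.002,0,-0.06],"roll":0,"jaw":0.06},{"offset":[-0.002,0,-0.09],"roll":0,"jaw":0.06},{"offset":[-0.012,0,-0.12],"roll":0,"jaw":0.06},{"offset":[-0.04,0,-0.14],"roll":0,"jaw":0.06},{"offset":[-0.07,0.02,-0.14],"roll":0,"jaw":0.06},{"offset":[-0.09,0.05,-0.14],"roll":0,"jaw":0.06},{"offset":[-0.09,0.08,-0.14],"roll":0,"jaw":0.06},{"offset":[-0.09,0.11,-0.14],"roll":0,"jaw":0.06},{"offset":[-0.09,0.14,-0.14],"roll":0,"jaw":0.06},{"offset":[-0.09,0.14,-0.14],"roll":0,"jaw":0.06}]'
python3 - <<'E'
from h import *
c=snap('top','t5'); im=c['pixels'][130:300,180:420,::-1]
s=snap('scene','s5')['pixels'][190:280,260:420,::-1]
a=cv2.resize(im,(680,482),interpolation=cv2.INTER_CUBIC)
cv2.imwrite('pics/top5.png',cv2.resize(im,None,fx=3.3,fy=3.3,interpolation=cv2.INTER_CUBIC))
d=cv2.absdiff(c['pixels'],load('top0')['pixels']).max(2)
a0=load('top0')['pixels'];p=[slice(130,260),slice(200,236)]
print(d[165:250,195:243].mean(), cv2.phaseCorrelate(a0[160:256,215:245].mean(2).astype(np.float32).copy(),c['pixels'][160:256,215:245].mean(2).astype(np.float32).copy()))
E
```

```text
time: 16.37
tool_pos: [0.415, -0.2446, 0.2208]
ee_rot: [0.001, 0.996, 0.09, 0.0]
wrist_force: [-0.3, 0.6, 0.0]
finger_gap: 0.0603
finger_force: 0.0
12.273039215686275 ((-0.22328190380718738, 0.06249098277081799), 0.7626660148302714)
```

View pics/top5.png

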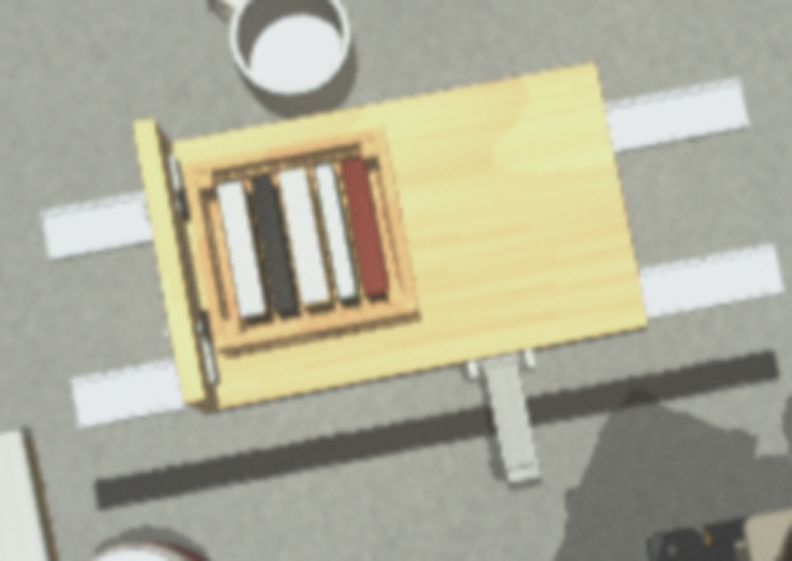

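The final top crop shows the trolley where it was, with the deck edge at (595,65)-(646,326). The toe is back at (523,475), which is up, and the crate is against the buffers. One quick numeric check of squareness.

```bash
python3 - <<'E'
from h import *
c=load('t5'); th=.187; o=np.array([.6313,-.0031,0]);X=np.array([np.cos(th),np.sin(th),0]);Y=np.array([-X[1],X[0],0])
T=lambda p:np.c_[(p-o)@X,(p-o)@Y]
lab=cv2.cvtColor(c['pixels'],cv2.COLOR_RGB2HSV)[:,:,0].astype(float)
g=c['pixels'].astype(float); g=g[:,:,1]/g[:,:,0]   # wood crate is redder than the deck
g=cv2.GaussianBlur(g,(3,3),0)
def edge(z,u0,u1,v0,v1,sgn,a=g):
    r=[]
    for v in range(v0,v1):
        base=int(round((v-v0)*.19)); d=sgn*np.diff(a[v,u0+base:u1+base]); i=int(np.argmax(d)); w=np.clip(d[max(0,i-1):i+2],0,None)
        r.append((u0+base+.5+(w*np.arange(max(0,i-1),max(0,i-1)+len(w))).sum()/w.sum(),v))
    q=T(onz(c,r,z)); 
    for _ in range(3):
        p=np.polyfit(q[:,0],q[:,1],1); e=q[:,1]-np.polyval(p,q[:,0]); q=q[abs(e)<max(.0015,1.5*e.std())]
    print(p,e.std(),len(q))
edge(.148,291,304,173,222,1)           # crate -y rim
gray=g*0+c['pixels'].mean(2)
edge(.09,355,367,155,225,-1,a=-abs(c['pixels'][:,:,0].astype(float)-c['pixels'][:,:,2])*-1) # deck edge
E
```

```text
[ 0.00418154 -0.00532563] 0.00047434793652795243 43
[ 1.14982901e-06 -1.50422101e-01] 0.0005013893319244943 70
```

The crate is square within 0.004 rad, the trolley hasn't moved and the pedal is up, so I'm handing in.

```bash
python3 -c "
from bench import sign_off; print(sign_off())"
```

```text
the job is handed in; nothing more can be done
None
```

The job is handed in: I locked the brake, slid the crate square onto both buffers (about 16 N total push, so an estimated 9 N on the buffers after sliding friction), and flicked the pedal back up; the last picture shows the trolley where it started.

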